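# Put the bottles and pen back in their matching holders

## Robot

A 6-joint arm with a two-finger parallel gripper is mounted at the origin on a cart in front of the work surface, level with it; the furniture and walls round the work are solid. World frame = base frame: x ahead of the robot, y to its left, z up, the work surface at z = 0. Lengths are in m, angles in rad, forces in N, time in s.
With the tool pointing down it reaches from about 0.375 to 0.9 m from the base axis. Payload 3.1 kg.
Tool frame: the origin (TCP) lies at the very end of the fingers, on their centre line; the grasp point (between the pads) lies 19 mm behind it (r.grip_depth is the distance from the TCP to the grasp point, in m); z points along the fingers, y is the line along which they close (so a half turn about z gives the same grasp; the last joint's range is limited). The gripper opens to 85 mm and grips with 20 to 120 N. Pads are 22 mm wide; open, the fingers measure 114 mm over their backs; the gripper's body (76 mm by 85 mm) begins 54 mm behind the grasp point. The pads swing forward as they close: fully open they stand 13 mm farther back than shut.
Start: joints at [-1.355, 0.527, 1.433, -0, 1.181, -0.178], TCP at [0.24, -0.577, 0.231] pointing down, gripper open.
Joint ranges: [-3.08, 3.08], [-0.75, 2.2], [0.22, 2.44], [-1.43, 4.57], [0, 2.65], [-2.85, 2.85]. Speed limits (rad/s): [2.79, 2.79, 3.14, 3.14, 3.14, 3.14].

## Interface

Orientations are given as [roll, pitch, yaw] about the fixed x, y, z axes, in that order (R = Rz(yaw) Ry(pitch) Rx(roll)).
In Python, from bench import status, snapshot, camera_params, order, boxes_of, landmark_of, r gives the robot as it stands.
- The arm moves only by the tool jog_arm, never from a script. Its argument "targets" is a list of rows, each a list of 3 entries, a list of its own where there are three numbers: the closure, from 0 (fully open) to 1 (shut), then the shift along the tool's x, y, z as a fraction of full scale, then the turn, a rotation vector about the tool's x, y, z as a fraction of full scale. A call has 1 to 8 rows; each row is the pose to reach, as a shift and turn from the pose commanded when the call began, along the tool's axes at that moment; what a row does not reach only later rows make up. Full scale, the value 1, is 0.12 m for a shift and 1.5 rad for a turn. A row lasts 1/8 s, in which the tool goes at most 62.5 mm and 10.7 degrees, less where a joint would pass 70% of its speed; a pose out of reach is approached as far as the arm can. A call with a number of a shift or a turn outside -1 to 1 is refused whole. A call with a gripper value outside its range is refused whole. The fingers move at their own pace and stop on an object; "squeeze" is the grip in N (left out, the last holds). Time passes only in rows, so rows that repeat a pose let the fingers close. It gives the time, the measured TCP pose, the force, the opening and the grip force at its end, in the units of the state.
- status.get_state(): the state, without advancing time (a new reading comes with each control period).
- snapshot(name): name is "scene" or "top" or "wrist"; returns (picture, depth): 480x640x3 uint8, blue, green, red; 480x640 float32, m along the optical axis (not along the pixel's ray), 0 where there is no reading.
- camera_params(name): a dict with "intrinsics" (3x3 intrinsics, pixels), "k1" (the pictures are not rectified: a ray, as slopes to the right and down, at radius r is drawn at 1 + k1 r^2 times it, then the intrinsics apply), "cam_to_world" (4x4, takes a point from camera to world coordinates); the wrist camera has in their place "mount" (4x4, takes a point from camera to tool coordinates, whose origin is the TCP and whose axes are the flange's). Camera axes: x right, y down, z forward; pixel columns grow to the right and rows downward; lengths in m; the calibration is good to about 2 mm. A picture is of the moment at which its call begins: read the wrist's pose just before it. camera_params takes no time and is no camera call.
- order.finish_job(): hands the job in; it is judged then, once.
Trained networks look in the newest picture that a camera, given by its name, has taken for a name from the list of things; names that differ only in an ending like _2 or _b are one class to them, and where a whole thing is asked for, a point or a joint stands for the part that bears it (a point fixed in the world has none). Each returns a list of dicts, best first, with "conf" (0 to 1); they miss things now and then, are a little off and sometimes report something else, mostly with a low value. They report only what shows in the picture. A call takes as long as a camera call. They do not tell look-alikes from the thing itself.
- boxes_of(camera, name): "position" ([x, y, z] in m, in the coordinates of the camera as it stood for that picture, good to about 4 mm: the middle of the surface that is visible of it).
- landmark_of(camera, name): "position" ([x, y, z] in m, in the coordinates of the camera as it stood for that picture, good to about 4 mm: a listed point, or the origin of a listed thing).
The state is a dict: "clock": time; "q": joint angles; "dq": joint speeds; "joint_torque": joint torques, N m; "position": TCP position; "tcp_rot": TCP orientation; "contact_force": force on the tool from outside, world axes, zero at the start; "wrist_torque": the same for the moment, N m; "finger_gap": finger opening in m; "finger_force": force on a finger pad.
Only numpy, scipy, OpenCV 4.12 (cv2) and the standard library are available. Lean on these libraries where they do the work, as an engineer would, in place of code of your own. Each camera call takes 0.05 s, during which the arm holds its last target. There are 200 camera calls.

## Task

Put the bench back in order: stand each of the three closed containers (brown bottle, white bottle with green cap, small sample vial) upright on the floor of the round white stand that matches its size - largest in the large stand, middle one in the medium, vial in the small - and lay the marker pen in the white pen rest, lengthwise across both saddles and about centred, either way round. Leave the glass petri dish where it lies, and finish with everything released and at rest.

Things in the scene. Friction and masses are not known exactly. Their poses are not given: they have to be found in the camera images.
- amber_centre (a point): brown closed bottle with a black cap, 102 mm tall: round body 56 mm in diameter up to 73 mm height, above it neck and cap 34 mm in diameter; stands upright on the table; 0.13 to 0.27 kg. The point is on its axis, half-way up (51 mm above its underside); z is its axis. Overhead, for the arm: a wide extraction hood hangs above and behind the hotplate on the right (keep the arm drawn in when swinging past it) and a wall shelf runs about 0.7 m up along the left edge, y over 0.42
- dropper_centre (a point): white closed bottle with a green cap, 74 mm tall: round body 38 mm in diameter up to 52 mm height, above it a cap about 24 mm in diameter; stands upright; about 0.05 kg. The point is on its axis, half-way up (37 mm above its underside); z is its axis
- vial_centre (a point): small clear sample vial with a white cap, a plain cylinder 24 mm in diameter and 50 mm tall; stands upright; about 0.02 kg. The point is on its axis, half-way up (25 mm above its underside); z is its axis
- pen_centre (a point): white marker pen with a blue cap, lying on the table, 132 mm long, 15 mm wide and 15 mm high; about 0.02 kg. The point is its middle, half-way up (7.5 mm above its underside) and half-way along; its own y axis is its length
- stand_large_floor (a point): the largest of three round white moulded stands: an open dish with a dark rubber floor, 72 mm inside diameter, 80 mm outside (foot 84 mm), wall 4 mm thick with its rim 18 mm above the table, floor 4 mm above the table; fixed to the table. The point is the centre of the top of its floor; z up
- stand_medium_floor (a point): the middle one of three round white moulded stands: an open dish with a dark rubber floor, 54 mm inside diameter, 62 mm outside (foot 66 mm), wall 4 mm thick with its rim 18 mm above the table, floor 4 mm above the table; fixed to the table. The point is the centre of the top of its floor; z up
- stand_small_floor (a point): the smallest of three round white moulded stands: an open dish with a dark rubber floor, 38 mm inside diameter, 46 mm outside (foot 50 mm), wall 4 mm thick with its rim 18 mm above the table, floor 4 mm above the table; fixed to the table. The point is the centre of the top of its floor; z up
- rest_seat (a point): white pen rest fixed to the table: a base plate 44 x 92 mm, 4 mm thick, with two saddles 76 mm apart (each 10 mm along the pen) near its ends; each saddle has a flat floor 14 mm above the table, between cheeks 30 mm apart and 11.5 mm higher. Between the saddles there is 66 mm free along the length. The point is midway between the saddles at the height of their floors; its y axis is the direction in which the pen lies, its x axis runs across, z up
- dish: flat open glass petri dish with crystals, 60 mm in diameter, 14 mm high, loose: a bystander that must stay where it lies. Origin at the centre of its underside
There are look-alikes about, which are no part of the job. Leave any turquoise look-alike of the part that bears vial_centre alone. Leave any red look-alike of the part that bears amber_centre alone.

How it is judged:
At the end, for the whole second after the job is handed in: Each container upright (0.1 rad) on the floor of its own stand (axis within 10 mm of centre, height within 4 mm); the pen on both saddles of the rest (within 12 mm across, 15 mm along, 4.5 mm in height, 0.2 rad in direction, either way round); all at rest (horizontal distance between amber_centre and stand_large_floor below 0.01 m and z of amber_centre in the frame of stand_large_floor between 0.047 and 0.055 m and angle between each of amber_centre, dropper_centre, vial_centre's own z axis and vertical below 0.1 rad and linear speed of each of amber, dropper, vial, pen below 0.02 m/s and horizontal distance between dropper_centre and stand_medium_floor below 0.01 m and z of dropper_centre in the frame of stand_medium_floor between 0.033 and 0.041 m and horizontal distance between vial_centre and stand_small_floor below 0.01 m and z of vial_centre in the frame of stand_small_floor between 0.021 and 0.029 m and x of pen_centre in the frame of rest_seat between -0.012 and 0.012 m and y of pen_centre in the frame of rest_seat between -0.015 and 0.015 m and z of pen_centre in the frame of rest_seat between 0.0035 and 0.0125 m and angle between the y axis of pen_centre and the y axis of rest_seat, either way round below 0.2 rad); the robot touches nothing.
It fails at once if the petri dish is moved by more than 20 mm (distance of dish from where it was at the start of the episode above 0.02 m).
It also fails if it takes over 115 s, if anything falls off the work surface, if the arm or the gripper's body presses on something with over 40 N, if the wrist force passes 120 N, or if a joint passes its speed limit or range.

## Working session

There is one attempt and no reset: what is moved stays moved. The work goes in short steps, Python scripts to look and compute and a tool call to move; the robot and the scene stay as the last step left them, time stands still between calls to the robot, and variables do not carry over. Pictures are saved under pics/ and viewed, at most 14 in all, crops included, and the job is handed in when it is done.

Besides the shell and the picture viewer there is one more tool, called after "Request:" by a JSON object that holds its "name" and its "arguments". jog_arm: Moves the arm, as the interface text tells. Its arguments: {"type":"object","properties":{"targets":{"type":"array","items":{"type":"array"}},"squeeze":{"type":"number"}},"required":["targets"]}

```bash
mkdir -p pics; ls; cat > h.py <<'E'
import numpy as np, cv2
from bench import status, snapshot, camera_params, order, boxes_of, landmark_of, r
from scipy.spatial.transform import Rotation as R
def T_of(cam):
    p=camera_params(cam)
    if cam!='wrist': return np.array(p['cam_to_world'])
    s=status.get_state(); T=np.eye(4); T[:3,:3]=R.from_euler('xyz',s['tcp_rot']).as_matrix() if np.size(s['tcp_rot'])==3 else s['tcp_rot']
    T[:3,3]=s['position']; return T@np.array(p['mount'])
def pix(cam,T,P):
    p=camera_params(cam); c=np.linalg.inv(T)@np.append(P,1); K=np.array(p['intrinsics']); a=c[:2]/c[2]
    a=a*(1+p['k1']*(a@a)); return K[:2,:2]@a+K[:2,2]
def cloud(cam,T,d):
    p=camera_params(cam); K=np.array(p['intrinsics']); v,u=np.mgrid[:480,:640].astype(float)
    uv=np.stack([u,v],-1).reshape(-1,1,2)
    x=cv2.undistortPoints(uv,K,np.array([p['k1'],0,0,0.])).reshape(480,640,2)
    c=np.dstack([x[...,0]*d,x[...,1]*d,d,np.ones_like(d)]); return (c@T.T)[...,:3]
E
python3 - <<'E'
from h import *
print(status.get_state())
for cam in ['scene','top']:
    T=T_of(cam); im,d=snapshot(cam); cv2.imwrite(f'pics/{cam}0.png',im); np.savez(f'{cam}0.npz',im=im,d=d,T=T)
    for n in ['amber_centre','dropper_centre','vial_centre','pen_centre','stand_large_floor','stand_medium_floor','stand_small_floor','rest_seat','dish']:
        for o in landmark_of(cam,n):
            P=(T@np.append(o['position'],1))[:3]; print(cam,n,round(o['conf'],2),P.round(3),pix(cam,T,P).round())
E
```

```text
pics
{'clock': 0.0, 'q': array([-1.35449209e+00,  5.28429537e-01,  1.43389117e+00, -3.57883018e-06,
        1.18136030e+00, -1.78484833e-01]), 'dq': array([-0.00025795, -0.00096741,  0.00046173, -0.00081903, -0.00021625,
        0.00025021]), 'joint_torque': array([-1.67033568e-04, -4.42352021e+01, -1.78026581e+01, -2.15723244e-04,
        8.46408686e-03, -4.26760963e-06]), 'position': array([ 0.24026642, -0.57621709,  0.23035964]), 'tcp_rot': array([-3.13953689e+00, -3.67508230e-04,  3.94790051e-01]), 'contact_force': array([-1.00140861, -0.32915838,  0.03119277]), 'wrist_torque': array([-0.00992936,  0.00512467,  0.04485084]), 'finger_force': 0.0, 'finger_gap': 0.08548830746677234}
scene amber_centre 0.81 [ 0.853 -0.062  0.048] [326. 153.]
scene amber_centre 0.59 [ 0.455 -0.035  0.051] [427. 280.]
scene dropper_centre 0.81 [ 0.594 -0.086  0.039] [402. 223.]
scene vial_centre 0.47 [0.45  0.087 0.022] [378. 319.]
scene vial_centre 0.46 [ 0.534 -0.154  0.023] [442. 232.]
scene vial_centre 0.36 [ 0.427 -0.174  0.016] [482. 265.]
scene pen_centre 0.55 [0.425 0.241 0.01 ] [320. 374.]
sce
[... 308 characters left out ...]
.452 -0.037  0.053] [383. 330.]
top amber_centre 0.86 [ 0.856 -0.06   0.055] [393. 153.]
top dropper_centre 0.61 [ 0.59  -0.084  0.042] [404. 268.]
top vial_centre 0.53 [0.445 0.086 0.027] [325. 332.]
top vial_centre 0.52 [ 0.533 -0.152  0.025] [433. 295.]
top pen_centre 0.62 [0.422 0.239 0.008] [256. 340.]
top pen_centre 0.39 [0.575 0.305 0.004] [231. 272.]
top stand_large_floor 0.81 [0.576 0.302 0.001] [233. 272.]
top stand_large_floor 0.61 [0.573 0.177 0.006] [287. 274.]
top stand_medium_floor 0.73 [0.571 0.041 0.004] [346. 277.]
top stand_small_floor 0.78 [0.575 0.176 0.006] [287. 274.]
top rest_seat 0.58 [ 0.427 -0.174  0.01 ] [442. 343.]
top dish 0.92 [ 0.464  0.37  -0.   ] [200. 320.]
```

View pics/scene0.png

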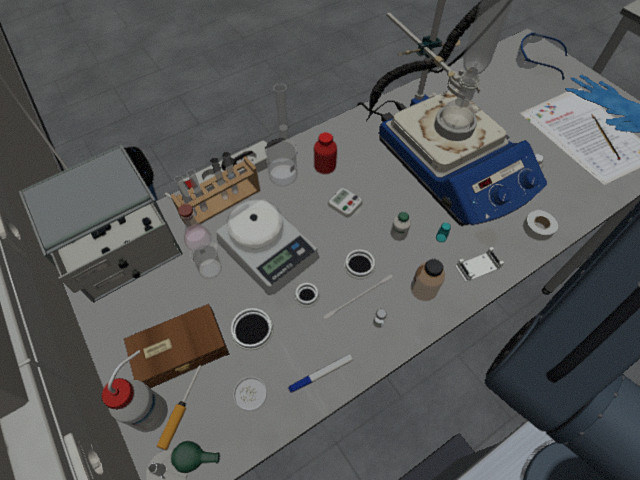

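View pics/top0.png

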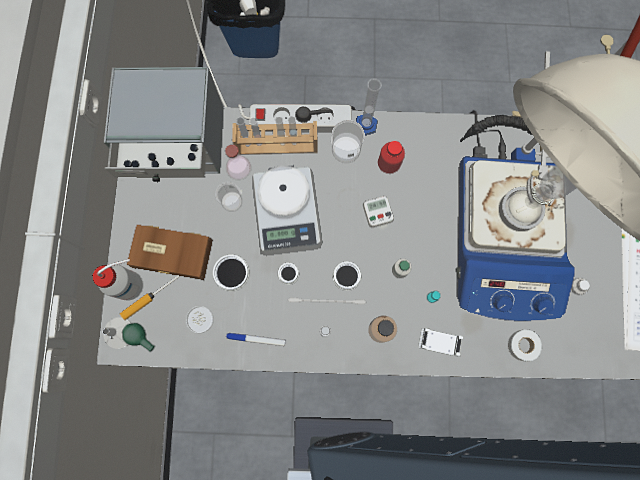

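Scene picture: brown bottle at (427,280), its red look-alike at (326,153). The white/green bottle is at (401,224). The clear vial with white cap is at (380,318), and the turquoise one at (443,232) is to be left. The pen is at (320,373) and the rest at (481,262). The stands are at (252,328) large, (360,263) medium and (307,294) small. The dish is at (250,394), and a loose glass rod lies at (358,297). Next come refined measurements and one close crop of the choices.

```bash
python3 - <<'E'
from h import *
for cam in ['top','scene']:
    z=np.load(f'{cam}0.npz'); im=z['im']; P=cloud(cam,z['T'],z['d']); 
    def near(c,rad,zl,zh):
        m=(np.hypot(P[...,0]-c[0],P[...,1]-c[1])<rad)&(P[...,2]>zl)&(P[...,2]<zh); return P[m],im[m],m
    for n,c,rad,h in [('amber',(.453,-.036),.05,(.085,.12)),('drop',(.592,-.085),.04,(.06,.09)),('vial',(.447,.086),.03,(.042,.06)),('pen',(.423,.24),.08,(.006,.03)),('rest',(.428,-.175),.065,(.006,.04)),('SL',(.577,.3),.05,(.012,.03)),('SM',(.573,.04),.04,(.012,.03)),('SS',(.575,.174),.035,(.012,.03))]:
        p,col,m=near(c,rad,*h)
        if len(p)<5: print(cam,n,len(p)); continue
        q=p[:,:2].astype(np.float32); (cx,cy),(w,l),a=cv2.minAreaRect(q)
        B=cv2.boxPoints(((cx,cy),(w,l),a)); e=[B[1]-B[0],B[2]-B[1]]; e=max(e,key=np.linalg.norm)
        print(cam,n,len(p),'rect',np.round([cx,cy],4),np.round([w,l],4),'ang of long',round(np.degrees(np.arctan2(e[1],e[0]))%180,1),'mean',p.mean(0).round(4),'circ',np.round(np.array(cv2.minEnclosingCircle(q)[0]+(cv2.minEnclosingCircle(q)[1],)),4),'zmax',p[:,2].max().round(3))
    # rod etc.: anything low nearby
a=cv2.imread('pics/top0.png')[240:380,190:500]; cv2.imwrite('pics/crop1.png',cv2.resize(a,None,fx=2.5,fy=2.5,interpolation=cv2.INTER_CUBIC))
E
```

```text
top amber 231 rect [ 0.4545 -0.0365] [0.035  0.0323] ang of long 45.6 mean [ 0.4542 -0.036   0.1013] circ [ 0.4556 -0.037   0.0185] zmax 0.108
top drop 115 rect [ 0.5909 -0.0797] [0.0254 0.0266] ang of long 179.7 mean [ 0.5906 -0.0794  0.0706] circ [ 0.5914 -0.0798  0.0146] zmax 0.078
top vial 63 rect [0.4479 0.087 ] [0.0174 0.0173] ang of long 0.8 mean [0.4476 0.0869 0.0506] circ [0.4479 0.087  0.0097] zmax 0.055
top pen 419 rect [0.4293 0.2412] [0.1503 0.123 ] ang of long 73.2 mean [0.4257 0.2395 0.0135] circ [0.4242 0.24   0.0784] zmax 0.021
top rest 369 rect [ 0.428  -0.1743] [0.1226 0.1012] ang of long 12.6 mean [ 0.4296 -0.1751  0.0129] circ [ 0.4289 -0.1791  0.0619] zmax 0.031
top SL 200 rect [0.5749 0.3059] [0.0782 0.0781] ang of long 6.4 mean [0.5734 0.3058 0.0181] circ [0.5745 0.3066 0.0407] zmax 0.025
top SM 149 rect [0.5754 0.0408] [0.0604 0.0604] ang of long 57.8 mean [0.5745 0.0402 0.0183] circ [0.5756 0.0406 0.0313] zmax 0.026
top SS 104 rect [0.5768 0.175 ] [0.0439 0.0439] ang of long 134.3 mean [0.5759 0.175  0.0177] circ [0.5772 0.1748 0.0232] zmax 0.024
scene amber
[... 394 characters left out ...]
0.0104] zmax 0.056
scene pen 556 rect [0.4297 0.2399] [0.1303 0.0207] ang of long 84.9 mean [0.4258 0.2409 0.0143] circ [0.4256 0.2403 0.0652] zmax 0.02
scene rest 520 rect [ 0.4312 -0.177 ] [0.103  0.0446] ang of long 79.3 mean [ 0.4321 -0.1722  0.0128] circ [ 0.4306 -0.1765  0.0527] zmax 0.03
scene SL 313 rect [0.5751 0.3047] [0.0792 0.0798] ang of long 146.2 mean [0.5732 0.3052 0.0181] circ [0.5751 0.3042 0.0404] zmax 0.023
scene SM 211 rect [0.5763 0.0404] [0.0605 0.0617] ang of long 100.3 mean [0.5753 0.0418 0.0179] circ [0.5768 0.0408 0.0323] zmax 0.023
scene SS 153 rect [0.5781 0.1741] [0.0439 0.0454] ang of long 107.2 mean [0.5774 0.1759 0.0183] circ [0.5783 0.1743 0.0235] zmax 0.022
```

View pics/crop1.png

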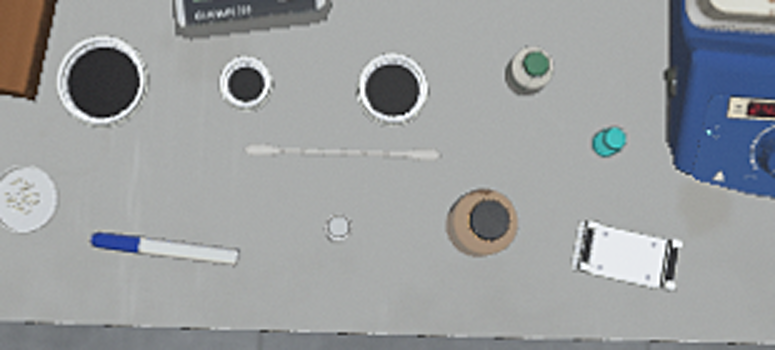

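Top crop: the brown bottle is at crop (485,222), the white/green bottle at (532,68), the clear vial at (338,228), the pen at (165,248) and the rest at (630,252). The red and turquoise look-alikes are clearly distinguished by colour. Now I plan the approach to the brown bottle.

```bash
cat >> h.py <<'E'
def plan(*way):
    s=status.get_state(); R0=R.from_euler('xyz',s['tcp_rot']); p0=s['position']
    print('t',round(s['clock'],2),'pos',p0.round(4),'rot',s['tcp_rot'].round(3),'gap',round(s['finger_gap'],4),'F',s['contact_force'].round(1),'q',s['q'].round(2))
    for w in way:
        Rd=R.from_euler('xyz',[np.pi,0,w[3]]); print(w,'->',(R0.inv().apply(np.array(w[:3])-p0)/.12).round(3),((R0.inv()*Rd).as_rotvec()/1.5).round(3))
E
python3 - <<'E'
from h import *
for cam in ['top','scene']:
    z=np.load(f'{cam}0.npz'); im=z['im'].astype(int); P=cloud(cam,z['T'],z['d'])
    # bright or blue vs grey table
    sat=im.max(2)-im.min(2)
    for n,c,zl,zh in [('pen',(.425,.24),.004,.025),('rest',(.43,-.176),.002,.04)]:
        m=(abs(P[...,0]-c[0])<.05)&(abs(P[...,1]-c[1])<.08)&((im.min(2)>185)|((sat>60)&(n=='pen')))
        m=cv2.morphologyEx(m.astype(np.uint8),cv2.MORPH_OPEN,np.ones((2,2),np.uint8))
        k,l,st,_=cv2.connectedComponentsWithStats(m); big=1+np.argmax(st[1:,4]); p=P[(l==big)]
        q=p[:,:2].astype(np.float32); (cx,cy),(w,h),a=cv2.minAreaRect(q); C=q-q.mean(0); v=np.linalg.svd(C,full_matrices=False)[2][0]
        t=C@v; print(cam,n,len(q),'rect',np.round([cx,cy,w,h,a],4),'pca',round(np.degrees(np.arctan2(v[1],v[0]))%180,1),'mean',q.mean(0),'mid',(q.mean(0)+v*(t.max()+t.min())/2).round(4),'len',np.ptp(t).round(3))
plan((.34,-.48,.2,.8),(.40,-.4,.2,1.0),(.455,-.0365,.2,1.4))
E
```

```text
top pen 292 rect [4.22600e-01 2.38500e-01 1.26900e-01 1.22000e-02 8.42859e+01] pca 84.9 mean [0.42322072 0.24019633] mid [0.4231 0.2384] len 0.127
top rest 571 rect [ 0.4265 -0.0532  0.0552  0.3104  1.3533] pca 91.7 mean [ 0.42784604 -0.17196313] mid [ 0.4243 -0.0532] len 0.311
scene pen 128 rect [4.27800e-01 2.83300e-01 4.08000e-02 9.40000e-03 8.37779e+01] pca 83.9 mean [0.42742187 0.28230882] mid [0.4275 0.2833] len 0.041Traceback (most recent call last):
  File "<stdin>", line 9, in <module>
    return _wrapfunc(a, 'argmax', axis=axis, out=out, **kwds)
    return bound(*args, **kwds)
ValueError: attempt to get argmax of an empty sequence
```

Request:
{"name": "jog_arm", "arguments": {"targets": [[0, [0.3, -0.3, 0], [0, 0, -0.1]], [0, [0.6, -0.6, 0], [0, 0, -0.2]], [0, [0.9, -0.9, 0], [0, 0, -0.25]], [0, [0.9, -0.9, 0], [0, 0, -0.25]]], "squeeze": 40}}

```text
clock: 1.5
position: [0.2993, -0.4317, 0.2313]
tcp_rot: [-3.139, -0.002, 0.774]
contact_force: [0.2, -0.4, 0.5]
finger_gap: 0.0854
finger_force: 0.0
```

```bash
python3 -c "
from h import *
plan((.40,-.25,.2,1.1),(.428,-.175,.2,1.38))"
```

```text
t 1.5 pos [ 0.2993 -0.4317  0.2313] rot [-3.139e+00 -2.000e-03  7.740e-01] gap 0.0854 F [ 0.2 -0.4  0.5] q [-1.18  0.39  1.68  0.    1.07 -0.38]
(0.4, -0.25, 0.2, 1.1) -> [ 1.658 -0.496  0.265] [-0.002 -0.001 -0.218]
(0.428, -0.175, 0.2, 1.38) -> [ 2.261 -0.78   0.266] [-0.001 -0.002 -0.404]
```

Request:
{"name": "jog_arm", "arguments": {"targets": [[0, [0.5, -0.16, 0], [0, 0, -0.12]], [0, [1, -0.32, 0], [0, 0, -0.22]], [0, [1, -0.32, 0], [0, 0, -0.22]]]}}

```text
clock: 1.88
position: [0.3589, -0.3217, 0.2314]
tcp_rot: [-3.141, -0.001, 1.104]
contact_force: [0.7, -0.3, -0.5]
finger_gap: 0.0856
finger_force: 0.0
```

```bash
python3 -c "
from h import *
plan((.42,-.20,.23,1.38))"
```

```text
t 1.88 pos [ 0.3589 -0.3217  0.2314] rot [-3.141e+00 -1.000e-03  1.104e+00] gap 0.0856 F [ 0.7 -0.3 -0.5] q [-0.96  0.34  1.78  0.    1.03 -0.5 ]
(0.42, -0.2, 0.23, 1.38) -> [ 1.134e+00 -1.000e-03  1.300e-02] [-0.001 -0.001 -0.184]
```

Request:
{"name": "jog_arm", "arguments": {"targets": [[0, [0.5, 0, 0], [0, 0, -0.1]], [0, [1, 0, 0], [0, 0, -0.18]], [0, [1, 0, 0], [0, 0, -0.18]], [0, [1, 0, 0], [0, 0, -0.18]]]}}

```text
clock: 2.38
position: [0.413, -0.2195, 0.2316]
tcp_rot: [3.14, 0.002, 1.368]
contact_force: [-0.5, -0.6, 0.8]
finger_gap: 0.0854
finger_force: 0.0
```

```bash
python3 - <<'E'
from h import *
T=T_of('wrist'); im,d=snapshot('wrist'); cv2.imwrite('pics/w1.png',im); np.savez('w1.npz',im=im,d=d,T=T)
for o in landmark_of('wrist','rest_seat')+landmark_of('wrist','amber_centre'): P=(T@np.append(o['position'],1))[:3]; print(o['conf'],P.round(4))
plan((.455,-.08,.2,1.4))
E
```

```text
0.63 [ 0.4289 -0.1714  0.0085]
t 2.52 pos [ 0.4123 -0.2197  0.2314] rot [3.141e+00 1.000e-03 1.367e+00] gap 0.0853 F [-0.   0.2  0.4] q [-0.73  0.32  1.82 -0.    1.01 -0.52]
(0.455, -0.08, 0.2, 1.4) -> [1.212 0.113 0.261] [ 0.     0.001 -0.022]
```

View pics/w1.png

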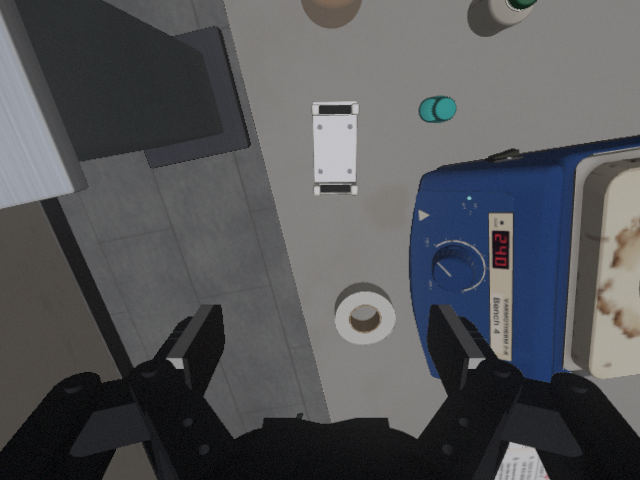

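The wrist picture shows the rest with saddles at about (335,108) and (335,187), its edges nearly vertical in the image, and the turquoise vial at (437,109). Now I compute the rest pose and move on to the brown bottle.

Request:
{"name": "jog_arm", "arguments": {"targets": [[0, [0.5, 0.06, 0.05], [0, 0, 0]], [0, [1, 0.12, 0.1], [0, 0, -0.02]], [0, [1, 0.12, 0.1], [0, 0, -0.02]], [0, [1, 0.12, 0.1], [0, 0, -0.02]]]}}

```text
clock: 3.02
position: [0.4507, -0.1042, 0.2194]
tcp_rot: [3.141, 0.001, 1.399]
contact_force: [0.8, 0.3, -0.2]
finger_gap: 0.0856
finger_force: 0.0
```

```bash
python3 - <<'E'
from h import *
z=np.load('w1.npz'); im=z['im']; P=cloud('wrist',z['T'],z['d'])
sub=np.zeros((480,640),bool); sub[90:205,300:372]=True
m=sub&(im.min(2)>130)&(P[...,2]<.1)
q=P[m][:,:2].astype(np.float32); print(m.sum(),cv2.minAreaRect(q), q.mean(0), P[m][:,2].min(),P[m][:,2].max())
hi=sub&(P[...,2]>.018); h=P[hi]; q=h[:,:2].astype(np.float32); print('cheeks',len(q),cv2.minAreaRect(q),q.mean(0))
# cheek clusters
t=cv2.kmeans(q,4,None,(3,50,1e-5),5,cv2.KMEANS_PP_CENTERS)[2]; print(t,t.mean(0))
plan((.455,-.0365,.2,1.5),(.455,-.0365,.040,1.5))
E
```

```text
3551 ((0.43415331840515137, -0.17191562056541443), (0.11426513642072678, 0.07297360152006149), 78.99818420410156) [ 0.43406498 -0.167518  ] -0.0017789603849955316 0.027068436287577602
cheeks 337 ((0.4334757328033447, -0.17065563797950745), (0.08562608063220978, 0.042805783450603485), 79.28668975830078) [ 0.43406993 -0.16654813]
[[ 0.4583243  -0.13690618]
 [ 0.40838006 -0.20423134]
 [ 0.42432314 -0.13215002]
 [ 0.44419578 -0.21103589]] [ 0.43380582 -0.17108086]
t 3.02 pos [ 0.4507 -0.1042  0.2194] rot [3.141e+00 1.000e-03 1.399e+00] gap 0.0856 F [ 0.8  0.3 -0.2] q [-0.47  0.33  1.84 -0.    0.97 -0.3 ]
(0.455, -0.0365, 0.2, 1.5) -> [ 0.562 -0.062  0.161] [ 0.     0.001 -0.067]
(0.455, -0.0365, 0.04, 1.5) -> [ 0.563 -0.062  1.494] [ 0.     0.001 -0.067]
```

Request:
{"name": "jog_arm", "arguments": {"targets": [[0, [0.56, -0.06, 0.16], [0, 0, -0.06]], [0, [0.56, -0.06, 0.16], [0, 0, -0.06]], [0, [0.56, -0.06, 0.16], [0, 0, -0.06]], [0, [0.56, -0.06, 0.5], [0, 0, -0.06]], [0, [0.56, -0.06, 1.0], [0, 0, -0.06]], [0, [0.56, -0.06, 1.0], [0, 0, -0.06]]]}}

```text
clock: 3.78
position: [0.4522, -0.0364, 0.0956]
tcp_rot: [-3.131, -0.002, 1.487]
contact_force: [-0.8, 0.6, 1.1]
finger_gap: 0.0852
finger_force: 0.0
```

```bash
python3 -c "
from h import *
plan((.455,-.0365,.040,1.5))"
```

```text
t 3.77 pos [ 0.4522 -0.0364  0.0956] rot [-3.131e+00 -2.000e-03  1.487e+00] gap 0.0852 F [-0.8  0.6  1.1] q [-0.33  0.55  1.97 -0.    0.64 -0.24]
(0.455, -0.0365, 0.04, 1.5) -> [0.    0.029 0.463] [-0.007 -0.002 -0.009]
```

Request:
{"name": "jog_arm", "arguments": {"targets": [[0, [0, 0.02, 0.25], [-0.01, 0, 0]], [0, [0, 0.02, 0.46], [-0.01, 0, 0]], [0, [0, 0.02, 0.46], [-0.01, 0, 0]], [1, [0, 0.02, 0.46], [-0.01, 0, 0]], [1, [0, 0.02, 0.46], [-0.01, 0, 0]], [1, [0, 0.02, 0.46], [-0.01, 0, 0]], [1, [0, 0.02, 0.46], [-0.01, 0, 0]], [1, [0, 0.02, 0.46], [-0.01, 0, 0]]], "squeeze": 45}}

```text
clock: 4.78
position: [0.4581, -0.0361, 0.0463]
tcp_rot: [3.124, 0.001, 1.49]
contact_force: [-1.9, -0.8, 10.6]
finger_gap: 0.0537
finger_force: 45.4
```

```bash
python3 -c "
from h import *
plan((.455,-.0365,.13,1.5),(.48,.06,.13,1.6))"
```

```text
t 4.78 pos [ 0.4581 -0.0361  0.0463] rot [3.124e+00 1.000e-03 1.490e+00] gap 0.0537 F [-1.9 -0.8 10.6] q [-0.32  0.65  2.    0.01  0.47 -0.25]
(0.455, -0.0365, 0.13, 1.5) -> [-0.006 -0.013 -0.698] [ 0.012  0.001 -0.006]
(0.48, 0.06, 0.13, 1.6) -> [ 0.812  0.13  -0.696] [ 0.012  0.001 -0.073]
```

Request:
{"name": "jog_arm", "arguments": {"targets": [[1, [0, 0, -0.35], [0, 0, 0]], [1, [0, 0, -0.7], [0, 0, 0]], [1, [0.4, 0, -0.75], [0, 0, -0.04]], [1, [0.8, 0.1, -0.75], [0, 0, -0.07]], [1, [1, 0.15, -0.75], [0, 0, -0.1]], [1, [1, 0.15, -0.75], [0, 0, -0.1]], [1, [1, 0.15, -0.75], [0, 0, -0.1]]]}}

```text
clock: 5.65
position: [0.4831, 0.0823, 0.1348]
tcp_rot: [3.127, 0.003, 1.64]
contact_force: [-0.3, -0.2, -1.6]
finger_gap: 0.0531
finger_force: 49.5
```

```bash
python3 -c "
from h import *
plan((.53,.19,.14,1.6),(.575,.305,.14,1.6))"
```

```text
t 5.65 pos [0.4831 0.0823 0.1348] rot [3.127e+00 3.000e-03 1.640e+00] gap 0.0531 F [-0.3 -0.2 -1.6] q [-0.06  0.5   1.87 -0.    0.76 -0.13]
(0.53, 0.19, 0.14, 1.6) -> [ 0.868  0.452 -0.039] [0.01  0.001 0.026]
(0.575, 0.305, 0.14, 1.6) -> [ 1.799  0.893 -0.035] [0.01  0.001 0.026]
```

Request:
{"name": "jog_arm", "arguments": {"targets": [[1, [0.45, 0.22, 0], [0, 0, 0]], [1, [0.9, 0.45, -0.04], [0.01, 0, 0.02]], [1, [0.9, 0.45, -0.04], [0.01, 0, 0.02]], [1, [0.9, 0.45, -0.04], [0.01, 0, 0.02]]]}}

```text
clock: 6.15
position: [0.5289, 0.1929, 0.1393]
tcp_rot: [-3.139, 0.003, 1.609]
contact_force: [-0.4, -1.3, -1.5]
finger_gap: 0.0532
finger_force: 49.5
```

```bash
python3 -c "
from h import *
plan((.575,.305,.14,1.6),(.575,.305,.06,1.6))"
```

```text
t 6.15 pos [0.5289 0.1929 0.1393] rot [-3.139e+00  3.000e-03  1.609e+00] gap 0.0532 F [-0.4 -1.3 -1.5] q [ 0.15  0.57  1.67 -0.    0.9   0.12]
(0.575, 0.305, 0.14, 1.6) -> [ 0.919  0.42  -0.009] [-0.002  0.002  0.006]
(0.575, 0.305, 0.06, 1.6) -> [0.921 0.422 0.658] [-0.002  0.002  0.006]
```

Request:
{"name": "jog_arm", "arguments": {"targets": [[1, [0.46, 0.21, 0], [0, 0, 0]], [1, [0.92, 0.42, 0], [0, 0, 0]], [1, [0.92, 0.42, 0], [0, 0, 0]], [1, [0.92, 0.42, 0.3], [0, 0, 0]], [1, [0.92, 0.42, 0.6], [0, 0, 0]], [1, [0.92, 0.42, 0.6], [0, 0, 0]], [1, [0.92, 0.42, 0.6], [0, 0, 0]]]}}

```text
clock: 7.02
position: [0.5762, 0.3047, 0.0684]
tcp_rot: [-3.141, 0.002, 1.608]
contact_force: [0.4, 0.8, -1.6]
finger_gap: 0.0534
finger_force: 49.5
```

```bash
python3 -c "
from h import *
plan((.575,.305,.052,1.6))"
```

```text
t 7.03 pos [0.5762 0.3047 0.0684] rot [-3.141e+00  2.000e-03  1.608e+00] gap 0.0534 F [ 0.4  0.8 -1.6] q [ 0.32  0.77  1.48 -0.    0.9   0.28]
(0.575, 0.305, 0.052, 1.6) -> [ 0.003 -0.01   0.136] [-0.     0.002  0.005]
```

Request:
{"name": "jog_arm", "arguments": {"targets": [[1, [0, -0.01, 0.08], [0, 0, 0]], [1, [0, -0.01, 0.15], [0, 0, 0]], [1, [0, -0.01, 0.15], [0, 0, 0]], [1, [0, -0.01, 0.15], [0, 0, 0]]]}}

```text
clock: 7.52
position: [0.5748, 0.3063, 0.0504]
tcp_rot: [3.141, 0.002, 1.61]
contact_force: [-1.4, 0.4, 5.3]
finger_gap: 0.0536
finger_force: 49.6
```

Request:
{"name": "jog_arm", "arguments": {"targets": [[0.1, [0, 0, 0], [0, 0, 0]], [0.1, [0, 0, 0], [0, 0, 0]], [0.1, [0, 0, 0], [0, 0, 0]], [0.1, [0, 0, 0], [0, 0, 0]], [0.1, [0, 0, -0.3], [0, 0, 0]], [0.1, [0, 0, -0.65], [0, 0, 0]], [0.1, [0, 0, -1], [0, 0, 0]], [0.1, [0, 0, -1], [0, 0, 0]]]}}

```text
clock: 8.52
position: [0.5774, 0.3073, 0.1738]
tcp_rot: [3.133, -0.0, 1.61]
contact_force: [0.0, -0.7, -0.3]
finger_gap: 0.077
finger_force: 0.0
```

```bash
python3 - <<'E'
from h import *
z=np.load('top0.npz'); im,d=snapshot('top'); T=z['T']; P=cloud('top',T,d); cv2.imwrite('pics/top1.png',im)
m=(np.hypot(P[...,0]-.575,P[...,1]-.305)<.06)&(P[...,2]>.085)&(P[...,2]<.115); q=P[m]; print(len(q), len(q) and (q.mean(0),cv2.minEnclosingCircle(q[:,:2].astype(np.float32))))
for o in landmark_of('top','amber_centre'): print(o['conf'],(T@np.append(o['position'],1))[:3])
plan((.53,.19,.16,1.6),(.575,.08,.16,1.5))
E
```

```text
38 (array([0.5751746 , 0.29042088, 0.09524279]), ((0.5755658149719238, 0.2937096953392029), 0.015595419332385063))
0.71 [0.44793664 0.08525652 0.02681904]
0.7 [ 0.85287905 -0.05787706  0.05364921]
0.61 [0.57073157 0.30370842 0.058503  ]
t 8.62 pos [0.5745 0.3063 0.1696] rot [3.142e+00 2.000e-03 1.610e+00] gap 0.0767 F [-0.1  0.4 -0.4] q [ 0.32  0.63  1.42 -0.    1.09  0.28]
(0.53, 0.19, 0.16, 1.6) -> [-0.953 -0.408  0.082] [0.    0.001 0.007]
(0.575, 0.08, 0.16, 1.5) -> [-1.884 -0.069  0.084] [0.    0.001 0.073]
```

Request:
{"name": "jog_arm", "arguments": {"targets": [[0.1, [-0.2, -0.5, 0], [0, 0, 0.05]], [0.1, [-0.42, -1, 0], [0, 0, 0.09]], [0.1, [-0.42, -1, 0], [0, 0, 0.09]], [0.1, [-0.42, -1, 0], [0, 0, 0.09]]]}}

```text
clock: 9.12
position: [0.4567, 0.2512, 0.1689]
tcp_rot: [-3.141, 0.002, 1.475]
contact_force: [0.5, 1.0, 0.4]
finger_gap: 0.0769
finger_force: 0.0
```

```bash
python3 - <<'E'
from h import *
T=T_of('wrist'); im,d=snapshot('wrist'); cv2.imwrite('pics/w2.png',im); P=cloud('wrist',T,d); np.savez('w2.npz',im=im,d=d,T=T)
im=im.astype(int); sat=im.max(2)-im.min(2)
m=(abs(P[...,0]-.425)<.06)&(abs(P[...,1]-.24)<.09)&(P[...,2]<.03)&(P[...,2]>.005)
k,l,st,_=cv2.connectedComponentsWithStats(m.astype(np.uint8)); b=1+np.argmax(st[1:,4]); p=P[l==b]; print(len(p),st[b],cv2.minAreaRect(p[:,:2].astype(np.float32)),p.mean(0))
for o in landmark_of('wrist','pen_centre'): print(o['conf'],(T@np.append(o['position'],1))[:3])
plan((.425,.239,.16,1.475))
E
```

```text
2345 [ 283  153   21  146 2345] ((0.4278296232223511, 0.24233606457710266), (0.1320958137512207, 0.014862390235066414), 84.6212387084961) [0.42870331 0.24607053 0.01350091]
0.79 [0.42761286 0.2432995  0.00615979]
t 9.22 pos [0.4589 0.2519 0.1694] rot [3.140e+00 1.000e-03 1.475e+00] gap 0.0767 F [0.1 0.2 0.4] q [ 0.29  0.48  1.75 -0.    0.91  0.39]
(0.425, 0.239, 0.16, 1.475) -> [-0.134 -0.271  0.078] [ 0.001  0.001 -0.   ]
```

View pics/w2.png

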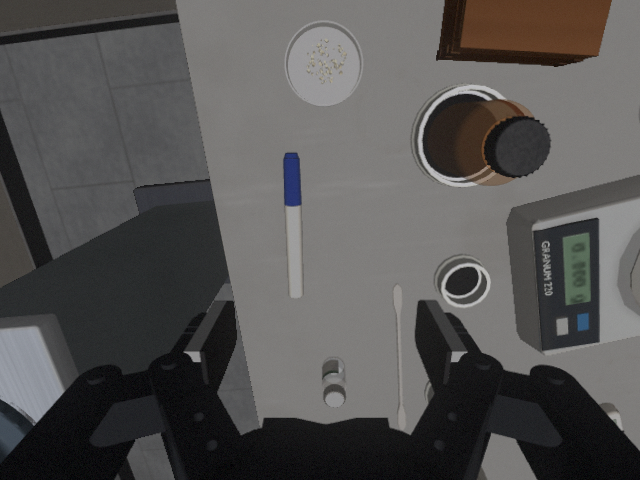

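The wrist picture shows the brown bottle standing in the large stand at (480,140). The pen runs from (291,155) to (296,297), with no obstacle beside it, so I descend on the pen.

Request:
{"name": "jog_arm", "arguments": {"targets": [[0.3, [-0.11, -0.27, 0.4], [0, 0, 0]], [0.3, [-0.11, -0.27, 0.8], [0, 0, 0]], [0.3, [-0.11, -0.27, 1], [0, 0, 0]], [0.3, [-0.11, -0.27, 1], [0, 0, 0]], [0.3, [-0.11, -0.27, 1], [0, 0, 0]]]}}

```text
clock: 9.85
position: [0.425, 0.2416, 0.05]
tcp_rot: [3.139, 0.001, 1.475]
contact_force: [-0.4, 1.2, -0.7]
finger_gap: 0.0595
finger_force: 0.0
```

```bash
python3 -c "
from h import *
plan((.426,.2405,.004,1.475))
plan((.426,.2405,.004,1.475))"
```

```text
t 9.85 pos [0.425  0.2416 0.05  ] rot [3.139e+00 1.000e-03 1.475e+00] gap 0.0595 F [-0.4  1.2 -0.7] q [ 0.29  0.66  1.91 -0.    0.57  0.39]
(0.426, 0.2405, 0.004, 1.475) -> [-0.008  0.009  0.383] [ 0.001  0.001 -0.   ]
t 9.85 pos [0.425  0.2416 0.05  ] rot [3.139e+00 1.000e-03 1.475e+00] gap 0.0595 F [-0.4  1.2 -0.7] q [ 0.29  0.66  1.91 -0.    0.57  0.39]
(0.426, 0.2405, 0.004, 1.475) -> [-0.008  0.009  0.383] [ 0.001  0.001 -0.   ]
```

Request:
{"name": "jog_arm", "arguments": {"targets": [[0.3, [0, 0, 0.2], [0, 0, 0]], [0.3, [0, 0, 0.37], [0, 0, 0]], [0.3, [0, 0, 0.37], [0, 0, 0]], [1, [0, 0, 0.37], [0, 0, 0]], [1, [0, 0, 0.37], [0, 0, 0]], [1, [0, 0, 0.37], [0, 0, 0]], [1, [0, 0, 0.37], [0, 0, 0]], [1, [0, 0, 0.37], [0, 0, 0]]], "squeeze": 25}}

```text
clock: 10.85
position: [0.424, 0.2412, 0.0063]
tcp_rot: [3.139, 0.001, 1.475]
contact_force: [0.7, 0.1, 6.1]
finger_gap: 0.0139
finger_force: 25.8
```

```bash
python3 -c "
from h import *
plan((.41,.14,.1,1.475),(.41,.0,.1,1.475))"
```

```text
t 10.85 pos [0.424  0.2412 0.0063] rot [3.139e+00 1.000e-03 1.475e+00] gap 0.0139 F [0.7 0.1 6.1] q [ 0.29  0.75  1.93 -0.    0.46  0.39]
(0.41, 0.14, 0.1, 1.475) -> [-0.852 -0.034 -0.78 ] [ 0.001  0.001 -0.   ]
(0.41, 0.0, 0.1, 1.475) -> [-2.013  0.078 -0.778] [ 0.001  0.001 -0.   ]
```

Request:
{"name": "jog_arm", "arguments": {"targets": [[1, [0, 0, -0.4], [0, 0, 0]], [1, [0, 0, -0.85], [0, 0, 0]], [1, [-0.5, 0, -0.85], [0, 0, 0]], [1, [-1, 0, -0.85], [0, 0, 0]], [1, [-1, 0, -0.85], [0, 0, 0]]]}}

```text
clock: 11.48
position: [0.4113, 0.1185, 0.1079]
tcp_rot: [-3.141, 0.002, 1.468]
contact_force: [0.9, 0.6, -0.1]
finger_gap: 0.0136
finger_force: 25.0
```

Request:
{"name": "jog_arm", "arguments": {"targets": [[1, [-0.5, 0.05, 0], [0, 0, 0.02]], [1, [-1, 0.1, 0], [0, 0, 0.03]], [1, [-1, 0.1, 0], [0, 0, 0.05]], [1, [-1, 0.1, 0], [0, 0, 0.05]]]}}

```text
clock: 11.98
position: [0.412, 0.0017, 0.1077]
tcp_rot: [-3.141, 0.002, 1.399]
contact_force: [-1.4, -0.1, -0.6]
finger_gap: 0.014
finger_force: 25.0
```

```bash
python3 -c "
from h import *
plan((.43,-.1,.12,1.379),(.431,-.1735,.12,1.374))"
```

```text
t 11.97 pos [0.412  0.0017 0.1077] rot [-3.141e+00  2.000e-03  1.399e+00] gap 0.014 F [-1.4 -0.1 -0.6] q [-0.27  0.49  2.07 -0.    0.59 -0.09]
(0.43, -0.1, 0.12, 1.379) -> [-0.809  0.292 -0.101] [-0.     0.001  0.014]
(0.431, -0.1735, 0.12, 1.374) -> [-1.411  0.405 -0.1  ] [-0.     0.001  0.017]
```

Request:
{"name": "jog_arm", "arguments": {"targets": [[1, [-0.45, 0.15, 0], [0, 0, 0.01]], [1, [-0.9, 0.3, 0], [0, 0, 0.02]], [1, [-0.9, 0.3, 0], [0, 0, 0.02]], [1, [-0.9, 0.3, 0], [0, 0, 0.02]]]}}

```text
clock: 12.48
position: [0.4287, -0.1093, 0.1078]
tcp_rot: [-3.14, 0.001, 1.372]
contact_force: [-0.0, -0.7, 0.1]
finger_gap: 0.0138
finger_force: 25.0
```

```bash
python3 - <<'E'
from h import *
for cam in ['top','scene']:
    z=np.load(f'{cam}0.npz'); P=cloud(cam,z['T'],z['d'])
    m=(np.hypot(P[...,0]-.43,P[...,1]+.174)<.06)&(P[...,2]>.019)&(P[...,2]<.035); q=P[m][:,:2].astype(np.float32)
    print(cam,len(q),cv2.minAreaRect(q)); t=cv2.kmeans(q,4,None,(3,50,1e-5),9,cv2.KMEANS_PP_CENTERS)[2]; print(t.round(4).tolist(),t.mean(0))
plan((.431,-.173,.06,1.376))
E
```

```text
top 62 ((0.4306894838809967, -0.17133598029613495), (0.08699879050254822, 0.04477697238326073), 79.25956726074219)
[[0.45590001344680786, -0.13740000128746033], [0.44029998779296875, -0.21140000224113464], [0.41920000314712524, -0.12929999828338623], [0.40610000491142273, -0.20600000023841858]] [ 0.43038386 -0.17099185]
scene 85 ((0.43200358748435974, -0.17196087539196014), (0.08681749552488327, 0.044130098074674606), 79.13417053222656)
[[0.45680001378059387, -0.13819999992847443], [0.4433000087738037, -0.21240000426769257], [0.4066999852657318, -0.20520000159740448], [0.42080000042915344, -0.1298000067472458]] [ 0.4319014  -0.17140144]
t 12.47 pos [ 0.4287 -0.1093  0.1078] rot [-3.140e+00  1.000e-03  1.372e+00] gap 0.0138 F [-0.  -0.7  0.1] q [-0.5   0.51  1.99 -0.    0.64 -0.3 ]
(0.431, -0.173, 0.06, 1.376) -> [-0.516  0.124  0.398] [-0.001  0.001 -0.003]
```

Request:
{"name": "jog_arm", "arguments": {"targets": [[1, [-0.5, 0.13, 0], [0, 0, -0.01]], [1, [-0.5, 0.13, 0.2], [0, 0, -0.01]], [1, [-0.5, 0.13, 0.5], [0, 0, -0.01]], [1, [-0.5, 0.13, 0.5], [0, 0, -0.01]], [1, [-0.5, 0.13, 0.5], [0, 0, -0.01]]]}}

```text
clock: 13.1
position: [0.4328, -0.1719, 0.0487]
tcp_rot: [-3.142, 0.002, 1.387]
contact_force: [1.5, -0.2, -0.0]
finger_gap: 0.0137
finger_force: 25.0
```

```bash
python3 - <<'E'
from h import *
plan((.4315,-.1715,.021,1.382))
im,d=snapshot('top'); a=im[300:380,390:500]
im2,d=snapshot('scene'); b=im2[220:310,420:540]
cv2.imwrite('pics/c2.png',np.hstack([cv2.resize(a,(400,300),interpolation=2),cv2.resize(b,(400,300),interpolation=2)]))
E
```

```text
t 13.1 pos [ 0.4328 -0.1719  0.0487] rot [-3.142e+00  2.000e-03  1.387e+00] gap 0.0137 F [ 1.5 -0.2 -0. ] q [-0.62  0.65  1.97 -0.    0.52 -0.43]
(0.4315, -0.1715, 0.021, 1.382) -> [ 0.002 -0.011  0.231] [-0.     0.001  0.004]
```

View pics/c2.png

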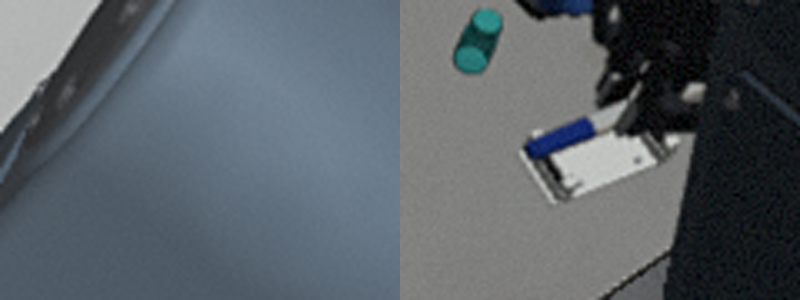

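The scene view shows the held pen above the rest and parallel to it. Next I lower it, check, and release.

Request:
{"name": "jog_arm", "arguments": {"targets": [[1, [0, -0.01, 0.12], [0, 0, 0]], [1, [0, -0.01, 0.22], [0, 0, 0]], [1, [0, -0.01, 0.22], [0, 0, 0]], [1, [0, -0.01, 0.22], [0, 0, 0]]]}}

```text
clock: 13.7
position: [0.4317, -0.1734, 0.022]
tcp_rot: [3.141, 0.002, 1.385]
contact_force: [-0.6, -0.6, -0.4]
finger_gap: 0.0136
finger_force: 25.0
```

Request:
{"name": "jog_arm", "arguments": {"targets": [[1, [0, 0, 0.02], [0, 0, 0]], [1, [0, 0, 0.02], [0, 0, 0]], [0.5, [0, 0, 0.02], [0, 0, 0]], [0.5, [0, 0, 0.02], [0, 0, 0]], [0.5, [0, 0, 0.02], [0, 0, 0]], [0.5, [0, 0, -0.3], [0, 0, 0]], [0.5, [0, 0, -0.7], [0, 0, 0]], [0.5, [0, 0, -0.8], [0, 0, 0]]]}}

```text
clock: 14.7
position: [0.4326, -0.1738, 0.1199]
tcp_rot: [3.137, 0.004, 1.385]
contact_force: [0.1, -0.2, 0.0]
finger_gap: 0.0424
finger_force: 0.0
```

```bash
python3 -c "
from h import *
plan((.50,-.1,.13,1.4),(.591,-.0795,.13,1.4))"
```

```text
t 14.7 pos [ 0.4326 -0.1738  0.1199] rot [3.137 0.004 1.385] gap 0.0424 F [ 0.1 -0.2  0. ] q [-0.62  0.5   1.93 -0.    0.7  -0.43]
(0.5, -0.1, 0.13, 1.4) -> [ 0.708  0.438 -0.085] [ 0.003  0.003 -0.01 ]
(0.591, -0.0795, 0.13, 1.4) -> [ 1.016  1.152 -0.083] [ 0.003  0.003 -0.01 ]
```

Request:
{"name": "jog_arm", "arguments": {"targets": [[0.2, [0.4, 0.3, -0.1], [0, 0, 0]], [0.2, [0.7, 0.6, -0.1], [0, 0, 0]], [0.2, [1, 1, -0.1], [0, 0, -0.01]], [0.2, [1, 1, -0.1], [0, 0, -0.01]], [0.2, [1, 1, -0.1], [0, 0, -0.01]]]}}

```text
clock: 15.32
position: [0.5699, -0.0769, 0.1281]
tcp_rot: [-3.138, 0.002, 1.4]
contact_force: [-0.7, 0.3, -0.5]
finger_gap: 0.0684
finger_force: 0.0
```

```bash
python3 - <<'E'
from h import *
T=T_of('top'); im,d=snapshot('top'); P=cloud('top',T,d)
im2,d2=snapshot('scene'); cv2.imwrite('pics/c3.png',np.hstack([cv2.resize(im[290:365,380:480],(400,300),interpolation=2),cv2.resize(im2[200:290,410:530],(400,300),interpolation=2)]))
plan((.591,-.0795,.13,1.4),(.591,-.0795,.021,1.4))
E
```

```text
t 15.43 pos [ 0.5696 -0.0776  0.1286] rot [-3.139e+00  2.000e-03  1.399e+00] gap 0.0684 F [ 1.1 -0.   0.3] q [-0.33  0.6   1.65 -0.    0.9  -0.15]
(0.591, -0.0795, 0.13, 1.4) -> [ 0.015  0.179 -0.012] [-0.002  0.001 -0.001]
(0.591, -0.0795, 0.021, 1.4) -> [0.016 0.181 0.896] [-0.002  0.001 -0.001]
```

View pics/c3.png

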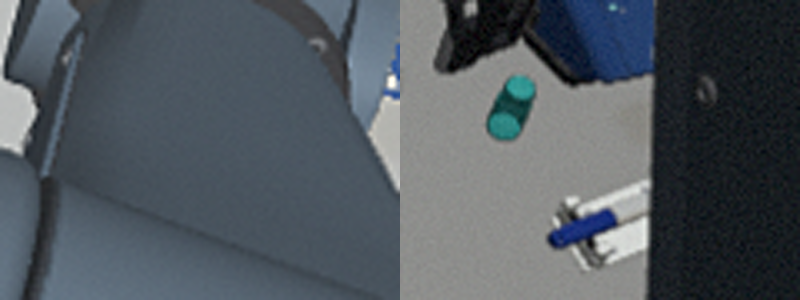

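The pen lies in the left saddle and its other end is hidden by the arm, so I will check that later. Now the white bottle.

Request:
{"name": "jog_arm", "arguments": {"targets": [[0.2, [0.01, 0.18, 0], [0, 0, 0]], [0.2, [0.01, 0.18, 0], [0, 0, 0]], [0.2, [0.01, 0.18, 0.45], [0, 0, 0]], [0.2, [0.01, 0.18, 0.88], [0, 0, 0]], [0.2, [0.01, 0.18, 0.88], [0, 0, 0]], [1, [0.01, 0.18, 0.88], [0, 0, 0]], [1, [0.01, 0.18, 0.88], [0, 0, 0]], [1, [0.01, 0.18, 0.88], [0, 0, 0]]], "squeeze": 25}}

```text
clock: 16.42
position: [0.5947, -0.0807, 0.0267]
tcp_rot: [3.137, 0.003, 1.4]
contact_force: [-0.2, -1.2, 7.7]
finger_gap: 0.0368
finger_force: 25.7
```

```bash
python3 -c "
from h import *
plan((.5763,.0405,.09,1.4))"
```

```text
t 16.43 pos [ 0.5947 -0.0807  0.0267] rot [3.137e+00 3.000e-03 1.400e+00] gap 0.0368 F [-0.2 -1.2  7.7] q [-0.32  0.78  1.64 -0.    0.72 -0.15]
(0.5763, 0.0405, 0.09, 1.4) -> [ 0.968 -0.32  -0.532] [ 0.003  0.002 -0.   ]
```

Request:
{"name": "jog_arm", "arguments": {"targets": [[1, [0, 0, -0.3], [0, 0, 0]], [1, [0, 0, -0.6], [0, 0, 0]], [1, [0.5, -0.15, -0.6], [0, 0, 0]], [1, [0.97, -0.3, -0.6], [0, 0, 0]], [1, [0.97, -0.3, -0.6], [0, 0, 0]], [1, [0.97, -0.3, -0.6], [0, 0, 0]]]}}

```text
clock: 17.18
position: [0.578, 0.0411, 0.0965]
tcp_rot: [3.139, 0.002, 1.401]
contact_force: [-0.1, -1.0, 0.0]
finger_gap: 0.0369
finger_force: 25.5
```

```bash
python3 -c "
from h import *
plan((.5763,.0405,.045,1.4),(.5763,.0405,.031,1.4))"
```

```text
t 17.18 pos [0.578  0.0411 0.0965] rot [3.139e+00 2.000e-03 1.401e+00] gap 0.0369 F [-0.1 -1.   0. ] q [-0.12  0.65  1.66 -0.    0.83  0.05]
(0.5763, 0.0405, 0.045, 1.4) -> [-0.006 -0.014  0.429] [0.002 0.001 0.001]
(0.5763, 0.0405, 0.031, 1.4) -> [-0.006 -0.014  0.546] [0.002 0.001 0.001]
```

Request:
{"name": "jog_arm", "arguments": {"targets": [[1, [-0.01, -0.01, 0.2], [0, 0, 0]], [1, [-0.01, -0.01, 0.4], [0, 0, 0]], [1, [-0.01, -0.01, 0.5], [0, 0, 0]], [1, [-0.01, -0.01, 0.55], [0, 0, 0]], [1, [-0.01, -0.01, 0.55], [0, 0, 0]], [1, [-0.01, -0.01, 0.55], [0, 0, 0]]]}}

```text
clock: 17.92
position: [0.5767, 0.039, 0.0307]
tcp_rot: [3.14, 0.003, 1.4]
contact_force: [-1.7, -2.1, 5.7]
finger_gap: 0.0367
finger_force: 26.0
```

Request:
{"name": "jog_arm", "arguments": {"targets": [[0.35, [0, 0, 0], [0, 0, 0]], [0.35, [0, 0, 0], [0, 0, 0]], [0.35, [0, 0, 0], [0, 0, 0]], [0.35, [0, 0, -0.3], [0, 0, 0]], [0.35, [0, 0, -0.7], [0, 0, 0]], [0.35, [0, 0, -0.9], [0, 0, 0]], [0.35, [0, 0, -0.9], [0, 0, 0]]]}}

```text
clock: 18.8
position: [0.5775, 0.04, 0.1396]
tcp_rot: [3.136, 0.002, 1.4]
contact_force: [1.0, 0.4, 0.0]
finger_gap: 0.0555
finger_force: 0.0
```

```bash
python3 -c "
from h import *
plan((.448,.087,.13,1.5))"
```

```text
t 18.8 pos [0.5775 0.04   0.1396] rot [3.136e+00 2.000e-03 1.400e+00] gap 0.0555 F [1.  0.4 0. ] q [-0.12  0.58  1.64 -0.    0.91  0.05]
(0.448, 0.087, 0.13, 1.5) -> [ 0.203 -1.131  0.074] [ 0.003  0.001 -0.067]
```

Request:
{"name": "jog_arm", "arguments": {"targets": [[0.35, [0.1, -0.5, 0], [0, 0, 0]], [0.35, [0.2, -1, 0.05], [0, 0, -0.06]], [0.35, [0.2, -1, 0.05], [0, 0, -0.06]], [0.35, [0.2, -1, 0.05], [0, 0, -0.06]]]}}

```text
clock: 19.3
position: [0.462, 0.0842, 0.1309]
tcp_rot: [-3.141, 0.002, 1.49]
contact_force: [0.7, -0.1, -0.7]
finger_gap: 0.0557
finger_force: 0.0
```

```bash
python3 -c "
from h import *
plan((.448,.087,.13,1.5),(.448,.087,.021,1.5))"
```

```text
t 19.3 pos [0.462  0.0842 0.1309] rot [-3.141e+00  2.000e-03  1.490e+00] gap 0.0557 F [ 0.7 -0.1 -0.7] q [-0.06  0.49  1.91 -0.    0.74  0.03]
(0.448, 0.087, 0.13, 1.5) -> [ 0.014 -0.118  0.007] [-0.     0.001 -0.007]
(0.448, 0.087, 0.021, 1.5) -> [ 0.016 -0.118  0.915] [-0.     0.001 -0.007]
```

Request:
{"name": "jog_arm", "arguments": {"targets": [[0.35, [0.01, -0.12, 0], [0, 0, 0]], [0.35, [0.01, -0.12, 0], [0, 0, 0]], [0.35, [0.01, -0.12, 0.45], [0, 0, 0]], [0.35, [0.01, -0.12, 0.9], [0, 0, 0]], [0.35, [0.01, -0.12, 0.9], [0, 0, 0]], [1, [0.01, -0.12, 0.9], [0, 0, 0]], [1, [0.01, -0.12, 0.9], [0, 0, 0]], [1, [0.01, -0.12, 0.9], [0, 0, 0]]], "squeeze": 22}}

```text
clock: 20.3
position: [0.4493, 0.0862, 0.0259]
tcp_rot: [3.136, 0.002, 1.49]
contact_force: [0.1, -0.2, 6.6]
finger_gap: 0.0226
finger_force: 24.3
```

```bash
python3 -c "
from h import *
plan((.5775,.1745,.09,1.5))"
```

```text
t 20.3 pos [0.4493 0.0862 0.0259] rot [3.136e+00 2.000e-03 1.490e+00] gap 0.0226 F [ 0.1 -0.2  6.6] q [-0.05  0.7   2.   -0.    0.44  0.03]
(0.5775, 0.1745, 0.09, 1.5) -> [ 0.819  1.008 -0.53 ] [ 0.004  0.001 -0.007]
```

Request:
{"name": "jog_arm", "arguments": {"targets": [[1, [0, 0, -0.35], [0, 0, 0]], [1, [0, 0, -0.7], [0, 0, 0]], [1, [0.27, 0.33, -0.7], [0, 0, 0]], [1, [0.54, 0.66, -0.7], [0, 0, 0]], [1, [0.82, 0.99, -0.7], [0, 0, 0]], [1, [0.82, 0.99, -0.7], [0, 0, 0]], [1, [0.82, 0.99, -0.7], [0, 0, 0]]]}}

```text
clock: 21.18
position: [0.5727, 0.1748, 0.108]
tcp_rot: [-3.141, 0.002, 1.49]
contact_force: [-0.9, 0.4, -0.7]
finger_gap: 0.0228
finger_force: 23.7
```

```bash
python3 -c "
from h import *
plan((.5775,.1738,.05,1.5),(.5775,.1738,.030,1.5))"
```

```text
t 21.18 pos [0.5727 0.1748 0.108 ] rot [-3.141e+00  2.000e-03  1.490e+00] gap 0.0228 F [-0.9  0.4 -0.7] q [ 0.11  0.65  1.6  -0.    0.89  0.19]
(0.5775, 0.1738, 0.05, 1.5) -> [-0.004  0.041  0.483] [-0.     0.002 -0.006]
(0.5775, 0.1738, 0.03, 1.5) -> [-0.003  0.041  0.65 ] [-0.     0.002 -0.006]
```

Request:
{"name": "jog_arm", "arguments": {"targets": [[1, [0, 0.04, 0.1], [0, 0, 0]], [1, [0, 0.04, 0.3], [0, 0, 0]], [1, [0, 0.04, 0.5], [0, 0, 0]], [1, [0, 0.04, 0.6], [0, 0, 0]], [1, [0, 0.04, 0.65], [0, 0, 0]], [1, [0, 0.04, 0.65], [0, 0, 0]]]}}

```text
clock: 21.92
position: [0.5787, 0.174, 0.0301]
tcp_rot: [3.141, 0.002, 1.489]
contact_force: [-0.8, -0.5, 0.9]
finger_gap: 0.0227
finger_force: 23.9
```

Request:
{"name": "jog_arm", "arguments": {"targets": [[1, [0, 0, 0.01], [0, 0, 0]], [0.5, [0, 0, 0.01], [0, 0, 0]], [0.5, [0, 0, 0.01], [0, 0, 0]], [0.5, [0, 0, 0.01], [0, 0, 0]], [0.5, [0, 0, -0.3], [0, 0, 0]], [0.5, [0, 0, -0.7], [0, 0, 0]], [0.5, [0, 0, -1], [0, 0, 0]], [0.5, [0, 0, -1], [0, 0, 0]]]}}

```text
clock: 22.92
position: [0.5811, 0.1749, 0.1526]
tcp_rot: [3.134, 0.001, 1.49]
contact_force: [0.2, -0.1, 0.2]
finger_gap: 0.043
finger_force: 0.0
```

Request:
{"name": "jog_arm", "arguments": {"targets": [[0.5, [-0.2, -0.5, -0.3], [0, 0, 0]], [0.5, [-0.5, -1, -0.8], [0, 0, 0]], [0.5, [-0.5, -1, -0.8], [0, 0, 0]], [0.5, [-0.5, -1, -0.8], [0, 0, 0]], [0.5, [-0.5, -1, -0.8], [0, 0, 0]]]}}

```text
clock: 23.55
position: [0.4548, 0.1248, 0.2446]
tcp_rot: [-3.141, 0.002, 1.489]
contact_force: [-0.8, 0.3, -0.5]
finger_gap: 0.0428
finger_force: 0.0
```

```bash
python3 - <<'E'
from h import *
for cam in ['top','scene']:
    z=np.load(f'{cam}0.npz'); im,d=snapshot(cam); T=z['T']; P=cloud(cam,T,d); cv2.imwrite(f'pics/{cam}3.png',im)
    for n,c,rad,h in [('amber',(.575,.305),.05,(.09,.12)),('drop',(.576,.0405),.035,(.065,.09)),('vial',(.5775,.1745),.03,(.044,.07)),('rest+pen',(.431,-.172),.075,(.02,.035))]:
        m=(np.hypot(P[...,0]-c[0],P[...,1]-c[1])<rad)&(P[...,2]>h[0])&(P[...,2]<h[1]); p=P[m]
        if len(p)>5: print(cam,n,len(p),cv2.minAreaRect(p[:,:2].astype(np.float32)),p.mean(0).round(4))
    for n in ['pen_centre','dish']:
        for o in landmark_of(cam,n): print(cam,n,round(o['conf'],2),(T@np.append(o['position'],1))[:3].round(3))
print(status.get_state()['clock'],status.get_state()['position'])
E
```

```text
top amber 231 ((0.5720395445823669, 0.305222749710083), (0.03473200649023056, 0.03425590693950653), 19.834789276123047) [0.5714 0.3041 0.1048]
top drop 99 ((0.5747032165527344, 0.03890715539455414), (0.023252936080098152, 0.023000651970505714), 23.479707717895508) [0.5741 0.0389 0.0759]
top vial 66 ((0.5779610276222229, 0.17435286939144135), (0.018696220591664314, 0.01783447526395321), 2.759107828140259) [0.577  0.1743 0.0541]
top rest+pen 446 ((0.43008869886398315, -0.17410029470920563), (0.13219107687473297, 0.04464654251933098), 79.42609405517578) [ 0.4294 -0.1726  0.0274]
top pen_centre 0.79 [ 0.428 -0.177  0.023]
top dish 0.68 [ 0.462  0.371 -0.001]
scene amber 323 ((0.5728495717048645, 0.3038656413555145), (0.033281318843364716, 0.033028580248355865), 18.059646606445312) [0.5702 0.3041 0.105 ]
scene drop 28 ((0.5806451439857483, 0.047209229320287704), (0.005456998478621244, 0.013769173994660378), 60.989768981933594) [0.5792 0.0475 0.074 ]
scene vial 94 ((0.5787191987037659, 0.1741134375333786), (0.017866138368844986, 0.019870001822710037), 57.20914077758789) [0.5769 0.1751 0.0538]
scene rest+pen 482 ((0.43181511759757996, -0.17446166276931763), (0.1326841115951538, 0.04347921907901764), 78.85742950439453) [ 0.4308 -0.1728  0.0279]
scene pen_centre 0.58 [ 0.431 -0.173  0.026]
scene dish 0.68 [ 0.467  0.374 -0.   ]
23.85 [0.45455472 0.1248468  0.24457179]
```

View pics/scene3.png

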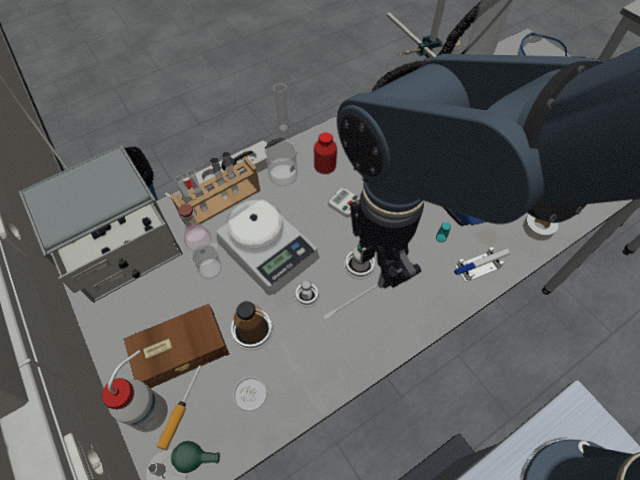

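The scene picture shows the brown bottle in the large stand (250,325), the vial in the small stand (307,292) and the white bottle in the medium stand (360,262). The pen lies across both saddles (482,262), and the dish is unmoved at (250,394). All measured offsets are within about 3 mm, so I hand the job in.

```bash
python3 -c "
from bench import order
print(order.finish_job())"
```

```text
the job is handed in; nothing more can be done
None
```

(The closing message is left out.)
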